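# Put the pigment away: fill the canister, screw its lid on, shut the drawer

### The arm

A 6-joint arm with a two-finger parallel gripper is mounted at the origin on the work surface. World frame = base frame: x ahead of the robot, y to its left, z up, the work surface at z = 0. Lengths are in m, angles in degrees, forces in N, time in s.
With the tool pointing down it reaches from about 0.35 to 0.875 m from the base axis. Payload 4.2 kg.
Tool frame: the origin (TCP) lies at the very end of the fingers, on their centre line; the grasp point (between the pads) lies 19 mm behind it; z points along the fingers, y is the line along which they close (so a half turn about z gives the same grasp; the last joint's range is limited). The gripper opens to 87 mm and grips with 3 to 60 N. Pads are 19 mm wide; open, the fingers measure 117 mm over their backs; the gripper's body (75 mm by 190 mm) begins 51 mm behind the grasp point.
Start: joints at [-55.084, 22.042, 0.453, 0, -68.411, -14.817], TCP at [0.215, -0.587, 0.223] pointing down, gripper open.
Joint ranges: [-179.83, 179.83], [-69.29, 118.12], [-61.27, 80.66], [-181.25, 117.63], [-171.15, -9.14], [-177.46, 177.46]. Speed limits (degrees/s): [159.86, 159.86, 180, 180, 180, 180].

### API

Orientations are given as a 3x3 rotation matrix whose columns are the frame's x, y, z axes.
In Python, from station import sense, cams, r gives the robot as it stands. The module is installed in compiled form; this text tells all that it offers.
- The arm moves only by the tool step_arm, never from a script. Its argument "targets" is text: rows parted by semicolons, each of 4 numbers parted by spaces: the shift along the tool's x, y, z in cm, then the turn about the tool's z in degrees. In form: x y z turn; .... A call has 1 to 12 rows; each row shifts and turns the commanded pose from where the row before left it, along the tool's axes as they then stand; what a row does not reach is not made up. A row lasts 1/12 s, in which the tool goes at most 41.7 mm and 7.16 degrees, less where a joint would pass 70% of its speed; a pose out of reach is approached as far as the arm can. A call with a gripper value outside its range is refused whole. "claw" is the finger opening in cm, from 0 to 8.7, set as the call begins (left out, the last holds). The fingers move at their own pace and stop on an object; the grip force is fixed at half the most. Time passes only in rows, so rows that do not move let the fingers close. It gives the time, the measured TCP pose, the force, the opening and the grip force at its end, in the units of the state.
- sense(): the state, without advancing time (a new reading comes with each control period).
- cams.capture(name): name is "side" or "top"; returns a dict with "frame" (420x560x3 uint8, blue, green, red), "vertical_fov" (degrees; the focal length in pixels is half the picture's height over the tangent of half this angle, whatever the lens; pixels are square), "cx", "cy" (the principal point, pixels), "dist_coeffs" ([k1, k2, p1, p2, k3] as OpenCV has them; the pictures are not rectified), "eye" and "rotation" of the camera in the world. Camera axes: x right, y down, z forward; pixel columns grow to the right and rows downward; lengths in m; the calibration is good to about 2 mm. A picture is of the moment at which its call begins. There is no depth.
- r.finish_job(): hands the job in; it is judged then, once.
The state is a dict: "time_s": time; "joints": joint angles; "joint_velocities": joint speeds; "effort": joint torques, N m; "tcp_pos": TCP position; "ee_rot": TCP orientation; "wrist_force": force on the tool from outside, world axes, zero at the start; "moment": the same for the moment, N m; "gripper_width": opening from 0.0 (shut) to 1.0 (fully open); "gripper_force": force on a finger pad.
Only numpy, scipy, OpenCV 4.12 (cv2) and the standard library are available. Lean on these libraries where they do the work, as an engineer would, in place of code of your own. Each camera call takes 0.05 s, during which the arm holds its last target. There are 200 camera calls.

### The job

Put away the pigment: drop every pink pigment cake into the open canister, then set the blue lid on it, turn it backward (anticlockwise from above) until it drops into the start of the thread, and screw it forward (clockwise) until it is down flush on the rim. Lay the steel scoop flat in the open drawer and push the drawer fully home until it clicks into its detent. Leave the bottle, the white tub and the small green jar where they stand.

Things in the scene. Friction and masses are not known exactly. Their poses are not given: they have to be found in the camera images.
- cake0: pink pressed pigment cake, a rounded block 34 x 24 x 10 mm (x, y, z), 30 g; three to six are present. Origin at the centre of its 34 x 24 underside, z up as it lies at the start
- cake1: pink pressed pigment cake, a rounded block 34 x 24 x 10 mm (x, y, z), 30 g; three to six are present. Origin at the centre of its 34 x 24 underside, z up as it lies at the start
- cake2: pink pressed pigment cake, a rounded block 34 x 24 x 10 mm (x, y, z), 30 g; three to six are present. Origin at the centre of its 34 x 24 underside, z up as it lies at the start
- cake3: pink pressed pigment cake, a rounded block 34 x 24 x 10 mm (x, y, z), 30 g; three to six are present. Origin at the centre of its 34 x 24 underside, z up as it lies at the start
- cake4: pink pressed pigment cake, a rounded block 34 x 24 x 10 mm (x, y, z), 30 g; three to six are present. Origin at the centre of its 34 x 24 underside, z up as it lies at the start
- cake5: pink pressed pigment cake, a rounded block 34 x 24 x 10 mm (x, y, z), 30 g; three to six are present. Origin at the centre of its 34 x 24 underside, z up as it lies at the start
- canister: open white screw-top jar fixed on a plywood foot board 130 x 100 x 6 mm; origin at the centre of the board's underside, on the jar's axis, z up. Body 76 mm across up to 47 mm high, neck 58 mm across outside, inner floor 6 mm high
- rim (a point): centre of the canister's open mouth at the rim, 79 mm above the work surface; the mouth is 48 mm wide or more, the rim chamfered outside. The lid is home when its plate lies on the rim. By chance it may drop straight into the windows when set down
- crown (a point): on the canister's axis, 73 mm high: level top (crown) of the coarse four-start thread round the neck, 68 mm across, with four open windows of 20 degrees, 90 degrees apart, each a thread start. How the thread is turned about the axis varies and no pose tells it. A lid turned clockwise on the crown butts against stop teeth 4 mm high, which stand on the crown's edge anticlockwise of each window
- lid: blue screw lid, loose, 79 mm across, 140 g; origin at the centre of the skirt's foot, z up. Plate underside 20.8 and top 24.8 mm above it. On the canister the origin stands 71 mm above the canister's origin while on the crown, 62.5 to 64.5 mm when dropped into the thread start, 58.2 mm when screwed home
- bar (a point): centre of the lid's grip bar, 37.8 mm above the lid's origin: the bar lies along the lid's x axis, 62 long, 14 wide, 26 mm high, standing on the plate. With the fingers only loosely round the bar (opening about 18 mm) the lid can be turned and sinks by its own weight; tight is when it resists 0.3 to 0.5 N m
- pins (a point): on the lid's axis, 2 mm above its origin: four steel pins 4 mm thick, pointing inward to 61 mm across on the lid's x and y axes. On the crown, at most 75 degrees anticlockwise (from above) brings them to the windows: the lid drops 8 mm and soon meets a wall. Clockwise it then runs down 5 mm in some 50 degrees to the rim and binds 15 degrees on.
- scoop: steel measuring scoop, 60 g, 121 mm long in all: a square handle 86 x 14 x 14 mm along its x axis (x from -65 to 21 mm) and a round cup 36 mm across, 18 mm high, centred at x = 38 mm. Origin at the underside, z up as it lies; its balance point lies near x = 0
- unit: low plywood drawer unit, fixed, 180 deep (x) x 220 wide (y) x 60 mm high; origin at the centre of its underside; its front, with the drawer, faces its own -x
- drawer (a joint): how far the drawer stands open (m): 0 is fully home, at most 0.13. It runs along the unit's x axis with about 1 N friction; over the last 12 mm a sprung roller detent resists with a few newtons and then draws it home
- drawer_floor (a point): centre of the drawer's inner floor, 10 mm above the work surface; x points into the unit, y along the drawer's width. The inner space is 149 (x) x 184 (y) mm, its side and back walls stand 23 mm above this point; of it, the part nearest the front is uncovered by as much as the drawer is open, less 12 mm
- drawer_front (a point): middle of the top edge of the drawer's green front panel, on its outer face, 50 mm above the work surface; the panel is 12 mm thick, 198 wide; a steel pull 70 mm wide stands 12 mm out from its face at heights 28 to 38 mm
- bottle: clear bottle with a yellow cap, 60 mm across, 170 mm high, bystander; origin at the centre of its underside
- tub: open white tub, 90 mm across, 75 mm high, bystander; origin at the centre of its underside
- pigment_jar: small green glass jar with a white cap, 56 mm across, 60 mm high, bystander; origin at the centre of its underside
There are look-alikes about, which are no part of the job. Leave any purple or turquoise look-alike of the cake2 alone. Leave any turquoise look-alike of the cake1 alone.

How it is judged (in metres and radians):
On the way, in this order (a step that is already met when the one before it is completed fails the run):
1. every pigment cake is in the canister (horizontal distance between each of cake0, cake1, cake2, cake3, cake4, cake5 and canister below 0.036 m and z of each of cake0, cake1, cake2, cake3, cake4, cake5 in the frame of canister below 0.068 m), for 0.2 s.
2. the lid sits level on the canister and has dropped into the thread start (horizontal distance between lid and canister below 0.005 m and angle between lid's own z axis and vertical below 0.08 rad and z of lid in the frame of canister below 0.0665 m), for 0.2 s.
3. the lid is screwed down flush on the rim (horizontal distance between lid and canister below 0.005 m and angle between lid's own z axis and vertical below 0.08 rad and z of lid in the frame of canister below 0.0595 m), for 0.2 s.
At the end, for the whole second after the job is handed in: Every cake is inside the canister; the lid is level and screwed home, within 1.3 mm of flush on the rim; the scoop lies in the drawer; the drawer is home within 4 mm; all at rest (all of step 1 and all of step 3 and x of scoop in the frame of drawer_floor between -0.085 and 0.085 m and y of scoop in the frame of drawer_floor between -0.095 and 0.095 m and z of scoop in the frame of drawer_floor between -0.01 and 0.03 m and value of joint drawer below 0.004 m and linear speed of each of lid, scoop below 0.02 m/s); the robot touches nothing.
It fails at once if a bystander (bottle, tub or green jar) is moved more than 3 cm or tipped (distance of any of bottle, tub, pigment_jar from where it was at the start of the episode above 0.03 m or angle between any of bottle, tub, pigment_jar's own z axis and vertical above 0.4 rad).
Of cake0, cake1, cake2, cake3, cake4, cake5 only 3 to 6 are there at a start; the rules pass over those that are not, and their reading is None.
At some moment in a run one of cake0, cake1, cake2, cake3, cake4, cake5, scoop may be knocked a few centimetres aside while the robot is not near it.
Once in a run the grip may slacken for a moment while it holds something.
It also fails if it takes over 210 s, if anything falls off the work surface, if the arm or the gripper's body presses on something with over 40 N, if the wrist force passes 120 N, or if a joint passes its speed limit or range.

## Working session

There is one attempt and no reset: what is moved stays moved. The work goes in short steps, Python scripts to look and compute and a tool call to move; the robot and the scene stay as the last step left them, time stands still between calls to the robot, and variables do not carry over. Pictures are saved under pics/ and viewed, at most 14 in all, crops included, and the job is handed in when it is done.

Besides the shell and the picture viewer there is one more tool, called in YAML: its name, and indented under it one key for each argument. step_arm: Moves the arm, as the interface text tells. Its arguments: {"type":"object","properties":{"targets":{"type":"string"},"claw":{"type":"number"}},"required":["targets"]}

```bash
mkdir -p pics
cat > h.py <<'E'
import numpy as np, cv2, json
from station import sense, cams, r
def cap(name,fn=None):
    c=cams.capture(name)
    if fn: cv2.imwrite('pics/'+fn,c['frame'])
    return c
def K(c):
    h=c['frame'].shape[0]; f=h/2/np.tan(np.radians(c['vertical_fov'])/2)
    return np.array([[f,0,c['cx']],[0,f,c['cy']],[0,0,1.]])
def ray(c,u,v):
    p=cv2.undistortPoints(np.array([[[u,v]]],float),K(c),np.array(c['dist_coeffs'],float))[0,0]
    return np.array(c['rotation'])@np.array([p[0],p[1],1])
def at(c,u,v,z):
    d=ray(c,u,v);e=np.array(c['eye']);return e+d*(z-e[2])/d[2]
def proj(c,P):
    R=np.array(c['rotation']);q=R.T@(np.array(P,float)-np.array(c['eye']))
    return cv2.projectPoints(q.reshape(1,1,3),np.zeros(3),np.zeros(3),K(c),np.array(c['dist_coeffs'],float))[0].ravel()
E
python3 - <<'E'
from h import *
for n in('top','side'):
    c=cap(n,n+'0.png'); print(n,c['eye'],np.round(c['rotation'],3).tolist(),c['vertical_fov'],c['cx'],c['cy'],c['dist_coeffs'])
s=sense();print(s['time_s'],s['tcp_pos'],np.round(s['ee_rot'],3).tolist(),s['gripper_width'],s['wrist_force'])
for n in('top','side'):
    f=cv2.imread(f'pics/{n}0.png'); cv2.imwrite(f'pics/{n}0b.png',cv2.resize(f,(800,600),interpolation=cv2.INTER_CUBIC))
E
```

```text
top [0.43272204 0.01714162 1.10451477] [[-0.003, -0.992, 0.129], [-1.0, 0.007, 0.029], [-0.03, -0.129, -0.991]] 50.66049562033403 279.6236541056142 209.88560596258966 [-0.10109662  0.          0.          0.          0.        ]
side [0.37218659 0.65222248 0.71628376] [[-0.952, -0.231, 0.201], [-0.305, 0.674, -0.673], [0.02, -0.702, -0.712]] 51.643341468288796 278.5059169715913 195.59496286059832 [0.03030968 0.         0.         0.         0.        ]
0.1 [ 0.21457448 -0.58642695  0.22158321] [[-0.939, -0.344, -0.001], [-0.344, 0.939, 0.002], [0.0, 0.002, -1.0]] 0.9997929808297604 [ 1.06937132 -0.59761843  0.04875713]
```

View pics/top0b.png

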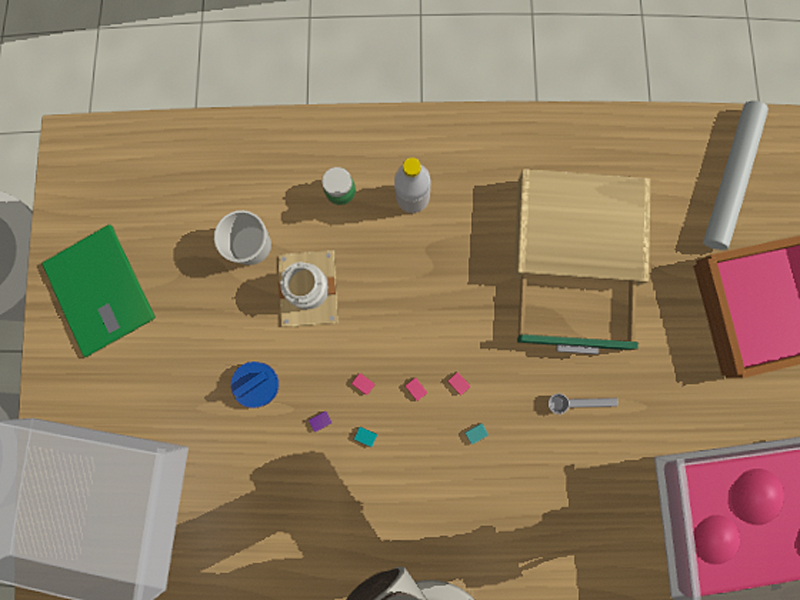

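View pics/side0b.png

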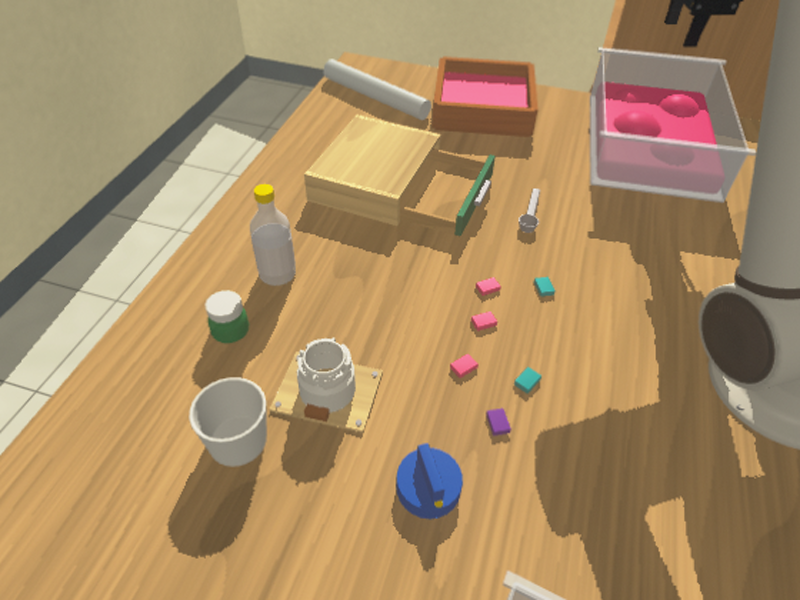

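Run:
```python
from h import *
import pickle
c=cap('top'); pickle.dump(c,open('c.pkl','wb')); c2=cap('side'); pickle.dump(c2,open('c2.pkl','wb'))
for cc,n in((c,'top'),(c2,'side')):
    hsv=cv2.cvtColor(cc['frame'],cv2.COLOR_BGR2HSV)
    m=cv2.inRange(hsv,(160,90,90),(179,255,255))
    for k in cv2.findContours(m,cv2.RETR_EXTERNAL,cv2.CHAIN_APPROX_NONE)[0]:
        if 15<cv2.contourArea(k)<400:
            P=np.array([at(cc,u,v,0.007)[:2] for u,v in k[:,0]])
            ctr,wh,a=cv2.minAreaRect((P*1000).astype(np.float32)); print(n,'pink',np.round(k[:,0].mean(0)),np.round(ctr,1),np.round(wh,1),round(a,1))
f=c['frame']
def crop(u,v,w,h,s): return cv2.resize(f[v:v+h,u:u+w],None,fx=s,fy=s,interpolation=cv2.INTER_CUBIC)
a=crop(150,240,60,50,6); b=crop(190,170,50,60,6)  # lid 360x300, can 300x360
d=crop(355,180,110,110,5)
out=np.zeros((560,800,3),np.uint8)
b=crop(190,170,50,60,5)[:,:250]
out[0:300,0:250]=b; out[300:300+250,0:250]=crop(155,245,50,50,5)
out[0:550,250:800]=d
cv2.imwrite('pics/crop1.png',out)
```

```text
top pink [291. 272.] [421.3  22.6] [33.6 23.4] 38.2
top pink [254. 268.] [430.8 113.9] [33.6 24. ] 53.0
top pink [321. 268.] [430.9 -51.3] [32.3 23. ] 41.2
side pink [324. 255.] [432.2 114.2] [36.3 25.8] 53.7
side pink [338. 224.] [423.   22.9] [35.6 27.5] 36.6
side pink [341. 200.] [432.5 -50.7] [36.  27.5] 42.3
```

View pics/crop1.png

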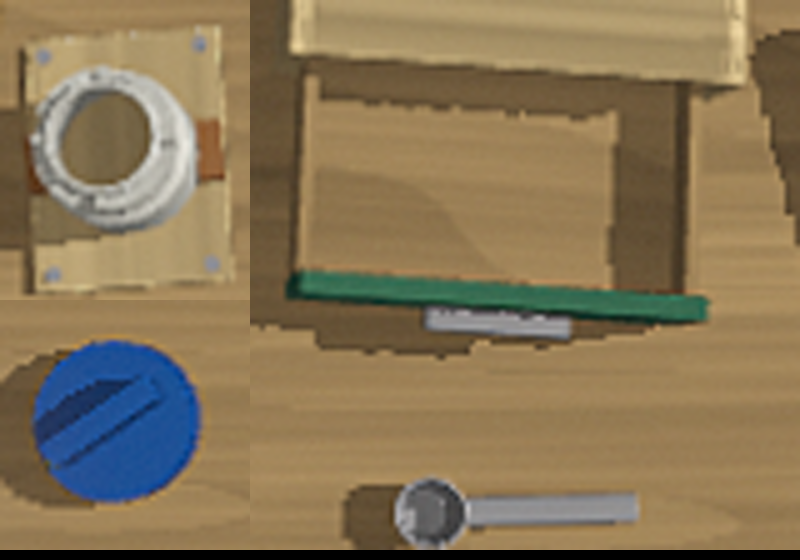

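Run:
```python
from h import *
import pickle
c=pickle.load(open('c.pkl','rb'));c2=pickle.load(open('c2.pkl','rb'))
def q(x,y,z,o,xo,yo=0):
    return np.round(1000*at(c,o[0]+(x-xo+.5)/5-.5,o[1]+(y-yo+.5)/5-.5,z),1)[:2]
print('rim',q(107,137,.079,(190,170),0))
print('board',[q(x,y,.006,(190,170),0).tolist() for x,y in((25,40),(220,27),(235,281),(32,292))], 'screws',[q(x,y,.007,(190,170),0).tolist() for x,y in((43,56),(200,45),(212,264),(53,275))])
L=(155,245)
print('lid plate',q(117,421,.0248,L,0,300),'edges',[q(x,y,.0248,L,0,300).tolist() for x,y in((34,421),(200,421),(117,340),(117,502))])
print('bar',[q(x,y,.0508,L,0,300).tolist() for x,y in((150,373),(162,398),(62,468),(50,445))])
D=(355,180)
print('front',[q(x,y,.05,D,250).tolist() for x,y in((288,295),(707,318),(290,272),(707,297))])
print('roof',[q(x,y,.06,D,250).tolist() for x,y in((290,52),(745,83))])
print('scoop',q(430,512,.018,D,250),[q(x,y,.014,D,250).tolist() for x,y in((637,492),(637,520),(470,497),(470,526))])
# lid color segmentation
for cc in (c,c2):
    hsv=cv2.cvtColor(cc['frame'],cv2.COLOR_BGR2HSV)
    m=cv2.inRange(hsv,(105,150,40),(125,255,255));k=max(cv2.findContours(m,0,1)[0],key=cv2.contourArea)
    P=np.array([at(cc,u,v,0.0248)[:2] for u,v in k[:,0]]);print(np.round(1000*np.array([P.min(0),P.max(0),(P.min(0)+P.max(0))/2]),1).tolist())
    m=cv2.inRange(hsv,(20,190,140),(35,255,255))
# project checks side: rim
print('side px of rim(x..)',proj(c2,[*(q(107,137,.079,(190,170),0)/1000),.079])*10/7)
```

```text
rim [598.  209.2]
board [[660.2, 266.1], [665.8, 166.1], [536.4, 157.2], [531.4, 259.6]] screws [[651.6, 256.4], [656.4, 176.1], [544.9, 168.7], [539.8, 248.9]]
lid plate [429.6 298.4] edges [[429.5, 339.9], [429.7, 257.1], [469.2, 299.2], [390.3, 297.6]]
bar [[452.6, 276.0], [440.7, 269.9], [407.3, 317.9], [418.2, 324.0]]
front [[499.9, -147.6], [487.1, -348.3], [510.8, -148.8], [497.1, -348.7]]
roof [[615.1, -150.1], [598.8, -369.0]]
scoop [ 396.  -219.2] [[404.4, -322.3], [390.8, -321.8], [402.9, -239.9], [388.9, -239.5]]
[[392.6, 258.6], [468.2, 338.6], [430.4, 298.6]]
[[393.1, 261.4], [452.9, 328.3], [423.0, 294.8]]
side px of rim(x..) [325.90041737 354.3425978 ]
```

```bash
cat >> h.py <<'E'
def go(x,y,z,th):
    """deltas from measured pose: turn first, then tool-frame shift; th=world angle of tool y (mod 180)"""
    s=sense();R=np.array(s['ee_rot']);p=np.array(s['tcp_pos'])
    cur=np.degrees(np.arctan2(R[1,1],R[0,1])); d=(th-cur+90)%180-90
    t=np.radians(cur+d);yv=np.array([np.cos(t),np.sin(t)]);xv=np.array([-yv[1],yv[0]])
    w=np.array([x,y])-p[:2]
    print(f"turn {-d:.1f} x {100*w@xv:.2f} y {100*w@yv:.2f} z {100*(p[2]-z):.2f}")
E
python3 - <<'E'
from h import *
go(.4317,-.051,.08,131.7)
E
```

```text
turn -21.6 x -51.83 y 25.55 z 14.19
```

step_arm:
  targets: "0 0 0 -5.4;0 0 0 -5.4;0 0 0 -5.4;0 0 0 -5.4;-3.4 1.7 0 0;-3.4 1.7 0 0;-3.4 1.7 0 0;-3.4 1.7 0 0;-3.4 1.7 0 0;-3.4 1.7 0 0;-3.4 1.7 0 0;-3.4 1.7 0 0"
  claw: 4.2

```text
time_s: 1.2
tcp_pos: [0.3275, -0.3027, 0.2226]
ee_rot: [[-0.747, -0.665, 0.0], [-0.665, 0.747, -0.0], [-0.0, -0.0, -1.0]]
wrist_force: [1.1, -0.1, 0.3]
gripper_width: 0.486
gripper_force: 0.0
```

step_arm:
  targets: "-3.4 1.7 0 0;-3.4 1.7 0 0;-3.4 1.7 0 0;-3.4 1.7 0 0;-3.4 1.7 2 0;-3.4 1.7 2 0;-3.4 1.7 3 0;0 0 3 0;0 0 2 0;0 0 0 0;0 0 0 0"

```text
time_s: 2.12
tcp_pos: [0.4227, -0.0644, 0.1076]
ee_rot: [[-0.746, -0.666, -0.002], [-0.666, 0.746, -0.001], [0.002, 0.001, -1.0]]
wrist_force: [0.5, -0.1, -0.2]
gripper_width: 0.484
gripper_force: 0.0
```

Run:
```python
from h import *
go(.4317,-.051,.003,131.7)
```

```text
turn 0.0 x -1.56 y 0.40 z 10.46
```

step_arm:
  targets: "-1.6 0.4 2 0;0 0 3.5 0;0 0 3 0;0 0 1.5 0;0 0 0.45 0;0 0 0 0"

```text
time_s: 2.62
tcp_pos: [0.4332, -0.051, 0.0038]
ee_rot: [[-0.747, -0.665, 0.0], [-0.665, 0.747, -0.0], [-0.0, -0.0, -1.0]]
wrist_force: [-0.8, 0.5, 0.6]
gripper_width: 0.48
gripper_force: 0.0
```

step_arm:
  targets: "0 0 0 0;0 0 0 0;0 0 0 0;0 0 0 0;0 0 0 0;0 0 0 0;0 0 -2 0;0 0 -4 0;0 0 -4 0;0 0 -3 0"
  claw: 1.5

```text
time_s: 3.45
tcp_pos: [0.433, -0.0507, 0.1366]
ee_rot: [[-0.746, -0.666, 0.003], [-0.666, 0.746, 0.0], [-0.002, -0.002, -1.0]]
wrist_force: [1.5, -0.2, 0.2]
gripper_width: 0.27
gripper_force: 30.0
```

Run:
```python
from h import *
s=cv2.resize(cap('side')['frame'][150:360,120:400],None,fx=2.857,fy=2.857,interpolation=cv2.INTER_CUBIC)
cv2.imwrite('pics/s1.png',s)
go(.598,.210,.115,131.7)
```

```text
turn 0.1 x -29.35 y 8.71 z 2.68
```

View pics/s1.png

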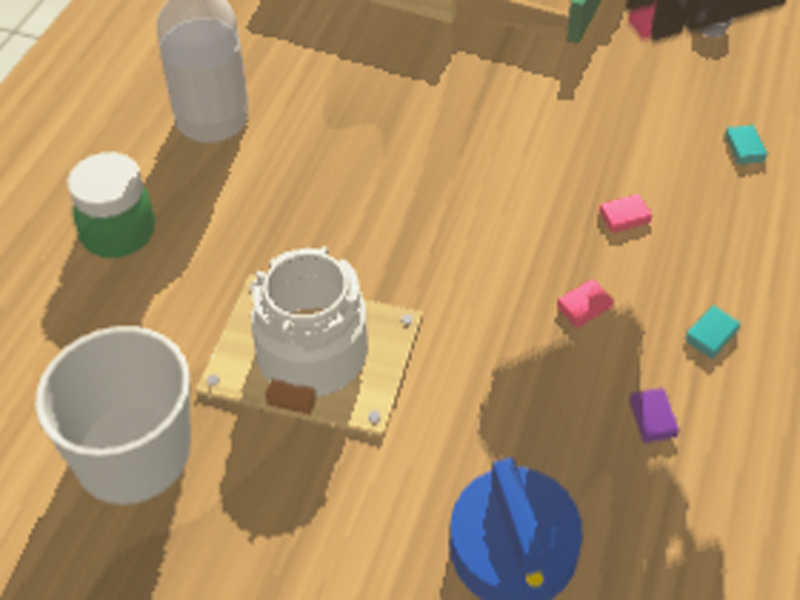

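Run:
```python
from h import *
import pickle
c=pickle.load(open('c.pkl','rb'));c2=pickle.load(open('c2.pkl','rb'))
q=lambda x,y,z: np.round(1000*at(c2,120+(x+.5)/2.857-.5,150+(y+.5)/2.857-.5,z)[:2],1)
print([q(x,y,.007) for x,y in((406,320),(213,380),(375,417))],[q(x,y,.006) for x,y in((421,315),(199,395),(383,435))])
print('rim inner',q(305,283,.079),[q(x,y,.079) for x,y in((265,283),(345,283),(305,255),(305,311))])
# predicted side outlines for rim centres
for X,Y in((.598,.2092),(.598,.2122),(.601,.211)):
    P=np.array([proj(c2,[X+.029*np.cos(a),Y+.029*np.sin(a),.079]) for a in np.linspace(0,6.28,73)]);P=(P-[120,150])*2.857
    print(X,Y,P.min(0),P.max(0))
    P=np.array([proj(c,[X+.029*np.cos(a),Y+.029*np.sin(a),.079]) for a in np.linspace(0,6.28,73)]);P=(P-[190,170])*5
    print(' top',P.min(0),P.max(0))
```

```text
[array([547.1, 169.3]), array([652.8, 256.1]), array([540.8, 248.6])] [array([538.8, 161.3]), array([656.9, 269. ]), array([531.5, 258.8])]
rim inner [600.3 211.7] [array([624.5, 219.8]), array([576.1, 203.5]), array([609.2, 190.4]), array([591.8, 232. ])]
0.598 0.2092 [263.38828207 244.98842027] [354.19515465 317.07084754]
 top [44.32269465 74.51236616] [166.09166064 195.98856662]
0.598 0.2122 [261.46384537 248.35223651] [352.51563262 320.8043741 ]
 top [38.05336916 74.57835333] [159.76848557 196.03378739]
0.601 0.211 [257.90712005 245.86879529] [348.82078824 318.05749668]
 top [40.69795603 68.32070281] [162.38822591 189.68846078]
```

step_arm:
  targets: "-3.6 1.1 0 0;-3.6 1.1 0 0;-3.6 1.1 0 0;-3.6 1.1 0 0;-3.6 1.1 0 0;-3.6 1.1 0 0;-3.6 1.1 0 0;0 0 0 0;0 0 0 0"

```text
time_s: 4.25
tcp_pos: [0.5695, 0.176, 0.1323]
ee_rot: [[-0.745, -0.667, -0.001], [-0.667, 0.745, -0.0], [0.001, 0.001, -1.0]]
wrist_force: [-0.9, -0.1, -0.9]
gripper_width: 0.266
gripper_force: 30.0
```

Run:
```python
from h import *
go(.599,.2115,.084,131.7)
```

```text
turn 0.1 x -4.57 y 0.69 z 4.83
```

step_arm:
  targets: "-3 0.4 0 0;-1.6 0.3 0 0;0 0 2 0;0 0 2 0;0 0 0.8 0;0 0 0 0;0 0 0 0"

```text
time_s: 4.83
tcp_pos: [0.5989, 0.2095, 0.0858]
ee_rot: [[-0.747, -0.665, -0.0], [-0.665, 0.747, -0.0], [0.0, -0.0, -1.0]]
wrist_force: [-0.6, 0.4, -0.0]
gripper_width: 0.271
gripper_force: 30.0
```

step_arm:
  targets: "0 0 0 0;0 0 0 0;0 0 0 0;0 0 -2 0;0 0 -3 0"
  claw: 4.2

```text
time_s: 5.25
tcp_pos: [0.5971, 0.2092, 0.1331]
ee_rot: [[-0.747, -0.665, -0.006], [-0.665, 0.747, -0.003], [0.007, 0.002, -1.0]]
wrist_force: [-0.2, 1.1, 0.3]
gripper_width: 0.468
gripper_force: 0.0
```

Run:
```python
from h import *
c=cap('top','t2.png');c2=cap('side','s2.png')
for cc,n in((c,'top'),(c2,'side')):
    hsv=cv2.cvtColor(cc['frame'],cv2.COLOR_BGR2HSV)
    m=cv2.inRange(hsv,(160,90,60),(179,255,255))
    for k in cv2.findContours(m,cv2.RETR_EXTERNAL,cv2.CHAIN_APPROX_NONE)[0]:
        if 15<cv2.contourArea(k)<400:
            P=np.array([at(cc,u,v,0.007)[:2] for u,v in k[:,0]])
            ctr,wh,a=cv2.minAreaRect((P*1000).astype(np.float32)); print(n,'pink',np.round(k[:,0].mean(0)),np.round(ctr,1),np.round(wh,1),round(a,1))
go(.422,.0227,.1,127.5)
```

```text
top pink [291. 272.] [421.4  22.5] [33.3 23.5] 36.8
top pink [254. 268.] [430.7 113.9] [33.6 24. ] 53.3
top pink [215. 200.] [601.9 212.4] [25.5 10.2] 1.0
side pink [324. 255.] [432.2 114.2] [36.3 25.8] 53.7
side pink [338. 224.] [423.   22.9] [35.6 27.4] 36.6
turn 4.3 x 25.81 y -4.02 z 4.15
```

step_arm:
  targets: "0 0 0 4.3;3.7 -0.6 0 0;3.7 -0.6 0 0;3.7 -0.6 0 0;3.7 -0.6 0 0;3.7 -0.6 0 0;3.7 -0.5 1 0;3.6 -0.5 1 0;0 0 2 0;0 0 0 0;0 0 0 0"

```text
time_s: 6.27
tcp_pos: [0.4187, 0.0217, 0.0958]
ee_rot: [[-0.794, -0.608, 0.0], [-0.608, 0.794, -0.0], [-0.0, -0.0, -1.0]]
wrist_force: [0.4, 0.8, 0.3]
gripper_width: 0.488
gripper_force: 0.0
```

Run:
```python
from h import *
go(.422,.0227,.003,127.5)
```

```text
turn -0.1 x -0.32 y -0.12 z 9.28
```

step_arm:
  targets: "-0.3 -0.1 3 0;0 0 3.5 0;0 0 2 0;0 0 0.8 0;0 0 0 0"

```text
time_s: 6.68
tcp_pos: [0.4223, 0.0235, 0.0018]
ee_rot: [[-0.794, -0.609, -0.001], [-0.609, 0.794, -0.001], [0.002, 0.0, -1.0]]
wrist_force: [-0.2, -0.8, 0.2]
gripper_width: 0.484
gripper_force: 0.0
```

step_arm:
  targets: "0 0 0 0;0 0 0 0;0 0 0 0;0 0 0 0;0 0 0 0;0 0 -3 0;0 0 -4 0;0 0 -4 0;0 0 0 0"
  claw: 1.5

```text
time_s: 7.43
tcp_pos: [0.4262, 0.0244, 0.1197]
ee_rot: [[-0.793, -0.609, 0.015], [-0.609, 0.793, 0.005], [-0.015, -0.005, -1.0]]
wrist_force: [-0.2, 0.8, 0.2]
gripper_width: 0.268
gripper_force: 30.0
```

step_arm:
  targets: "-3.6 0.6 0 0;-3.6 0.6 0 0;-3.6 0.6 0 0;-3.6 0.6 0 0;-3.6 0.6 0 0;-3.6 0.6 0 0;-3.6 0.6 0 0;0 0 0 0;0 0 0 0"

```text
time_s: 8.18
tcp_pos: [0.5964, 0.2103, 0.1114]
ee_rot: [[-0.794, -0.608, -0.001], [-0.608, 0.794, -0.0], [0.001, 0.0, -1.0]]
wrist_force: [0.1, -0.5, -0.2]
gripper_width: 0.274
gripper_force: 30.0
```

Run:
```python
from h import *
go(.599,.2115,.084,127.5)
```

```text
turn -0.1 x -0.27 y -0.06 z 2.74
```

step_arm:
  targets: "-0.3 0 1 0;0 0 1.2 0;0 0 0.4 0;0 0 0 0;0 0 0 0"

```text
time_s: 8.6
tcp_pos: [0.598, 0.2103, 0.0864]
ee_rot: [[-0.795, -0.607, -0.001], [-0.607, 0.795, -0.001], [0.001, -0.0, -1.0]]
wrist_force: [0.5, -0.6, 0.4]
gripper_width: 0.269
gripper_force: 30.0
```

step_arm:
  targets: "0 0 0 0;0 0 0 0;0 0 0 0;0 0 -2 0;0 0 -2 -5.3;0 0 0 -5.3;0 0 0 -5.3;3.5 1.5 0 0;3.5 1.5 0 0;3.5 1.5 0 0;3.5 1.5 1 0;3.5 1.5 1 0"
  claw: 4.2

```text
time_s: 9.6
tcp_pos: [0.4328, 0.115, 0.1071]
ee_rot: [[-0.598, -0.802, 0.002], [-0.802, 0.598, 0.002], [-0.003, -0.001, -1.0]]
wrist_force: [-0.2, 0.6, -0.6]
gripper_width: 0.482
gripper_force: 0.0
```

Run:
```python
from h import *
cap('top','t3.png')
go(.4317,.114,.003,143.3)
```

```text
turn -0.2 x -1.16 y -0.50 z 9.94
```

step_arm:
  targets: "-1.1 -0.5 3 0;0 0 3.5 0;0 0 2 0;0 0 1.3 0;0 0 0 0;0 0 0 0"

```text
time_s: 10.15
tcp_pos: [0.4446, 0.1215, 0.0084]
ee_rot: [[-0.597, -0.802, -0.0], [-0.802, 0.597, -0.001], [0.001, 0.0, -1.0]]
wrist_force: [-0.2, 0.4, 0.4]
gripper_width: 0.481
gripper_force: 0.0
```

View pics/t3.png

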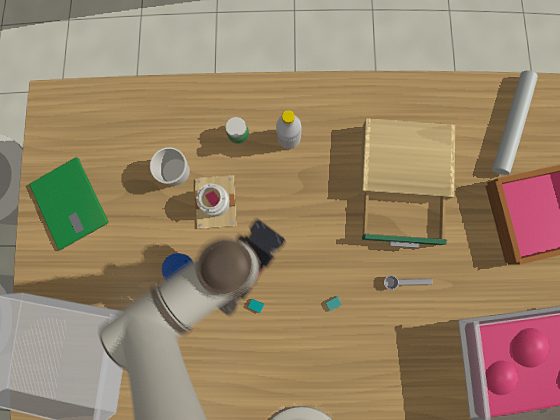

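step_arm:
  targets: "1.4 0.6 0 0;0 0 0 0;0 0 0.5 0;0 0 0 0;0 0 0 0"

```text
time_s: 10.57
tcp_pos: [0.432, 0.1144, 0.0038]
ee_rot: [[-0.597, -0.802, 0.001], [-0.802, 0.597, 0.001], [-0.001, -0.001, -1.0]]
wrist_force: [-0.2, -0.2, -0.8]
gripper_width: 0.483
gripper_force: 0.0
```

Run:
```python
from h import *
go(.4317,.114,.003,143.3)
```

```text
turn 0.0 x 0.05 y 0.01 z 0.08
```

step_arm:
  targets: "0 0 0 0;0 0 0 0;0 0 0 0;0 0 0 0;0 0 0 0;0 0 -3 0;0 0 -4 0;0 0 -4 0;0 0 0 0"
  claw: 1.5

```text
time_s: 11.32
tcp_pos: [0.4357, 0.1162, 0.1205]
ee_rot: [[-0.596, -0.803, 0.014], [-0.803, 0.596, 0.007], [-0.014, -0.007, -1.0]]
wrist_force: [0.8, 0.9, 0.1]
gripper_width: 0.27
gripper_force: 30.0
```

step_arm:
  targets: "-3.6 -1.5 0 0;-3.6 -1.5 0 0;-3.6 -1.5 0 0;-3.6 -1.5 0 0;-3.4 -1.5 0 0;0 0 0 0;0 0 0 0;0 0 0 0;0 0 0 0"

```text
time_s: 12.07
tcp_pos: [0.5965, 0.211, 0.1133]
ee_rot: [[-0.598, -0.802, -0.001], [-0.802, 0.598, -0.001], [0.001, 0.001, -1.0]]
wrist_force: [-0.1, 0.1, -0.4]
gripper_width: 0.269
gripper_force: 30.0
```

Run:
```python
from h import *
go(.599,.2115,.084,143.3)
```

```text
turn -0.0 x -0.19 y -0.17 z 2.93
```

step_arm:
  targets: "-0.2 -0.2 1 0;0 0 1.2 0;0 0 0.6 0;0 0 0 0;0 0 0 0"

```text
time_s: 12.48
tcp_pos: [0.5999, 0.2117, 0.0845]
ee_rot: [[-0.598, -0.802, -0.002], [-0.802, 0.598, -0.001], [0.002, 0.001, -1.0]]
wrist_force: [0.7, 0.0, -0.3]
gripper_width: 0.269
gripper_force: 30.0
```

step_arm:
  targets: "0 0 0 0;0 0 0 0;0 0 0 0;0 0 -2 0;0 0 -3 0;0 0 0 0;0 0 0 0"
  claw: 4.2

```text
time_s: 13.07
tcp_pos: [0.6017, 0.2129, 0.1381]
ee_rot: [[-0.597, -0.802, 0.005], [-0.802, 0.597, 0.003], [-0.005, -0.002, -1.0]]
wrist_force: [0.3, -0.1, 0.1]
gripper_width: 0.479
gripper_force: 0.0
```

Run:
```python
from h import *
print(np.round(sense()['joints'],1))
go(.43,.298,.13,35.2)
```

```text
[ 34.   27.   -4.4   0.  -58.3 -70.7]
turn -71.9 x -16.85 y 9.13 z 0.81
```

step_arm:
  targets: "0 0 0 -7.1;0 0 0 -7.1;0 0 0 -7.1;0 0 0 -7.1;0 0 0 -7.1;0 0 0 -7.1;0 0 0 -7.1;0 0 0 -7.1;0 0 0 -7.1;0 0 0 -7.1;0 0 0 -0.9"
  claw: 3.4

```text
time_s: 13.98
tcp_pos: [0.5999, 0.2119, 0.1345]
ee_rot: [[0.578, -0.816, -0.002], [-0.816, -0.578, -0.001], [-0.0, 0.002, -1.0]]
wrist_force: [-0.5, 0.7, 0.0]
gripper_width: 0.389
gripper_force: 0.0
```

step_arm:
  targets: "-3.4 1.8 0 0;-3.4 1.8 0 0;-3.4 1.8 0 0;-3.4 1.8 0 0;-3.2 1.9 0 0;0 0 0 0;0 0 0 0;0 0 0 0;0 0 0 0"

```text
time_s: 14.73
tcp_pos: [0.4299, 0.2967, 0.1352]
ee_rot: [[0.575, -0.818, -0.0], [-0.818, -0.575, -0.0], [0.0, 0.0, -1.0]]
wrist_force: [-0.4, -0.4, -0.2]
gripper_width: 0.391
gripper_force: 0.0
```

Run:
```python
from h import *
f=cap('top')['frame']; c2=cap('side')['frame']
a=cv2.resize(f[160:300,140:300],(640,560),interpolation=cv2.INTER_CUBIC)
cv2.imwrite('pics/t4.png',a)
go(.43,.298,.028,35.2)
```

```text
turn -0.1 x -0.14 y -0.09 z 10.71
```

View pics/t4.png

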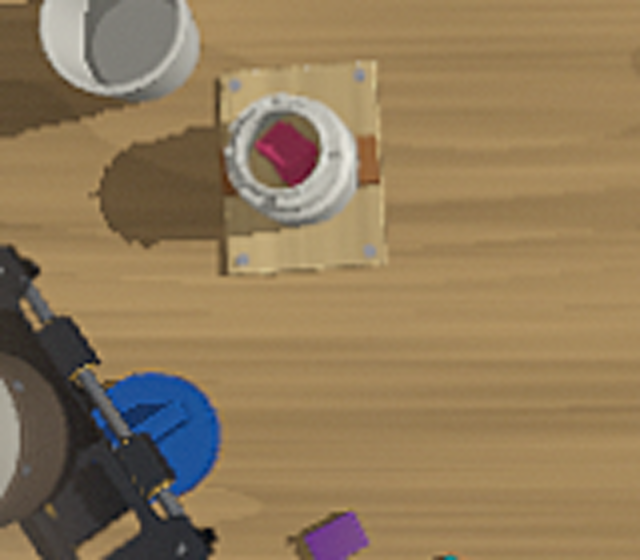

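step_arm:
  targets: "-0.1 -0.1 3.5 0;0 0 3.5 0;0 0 2.2 0;0 0 1 0;0 0 0.5 0;0 0 0 0;0 0 0 0"

```text
time_s: 15.42
tcp_pos: [0.4305, 0.2989, 0.0294]
ee_rot: [[0.576, -0.817, 0.001], [-0.817, -0.576, 0.001], [-0.0, -0.002, -1.0]]
wrist_force: [-0.3, -0.1, 0.1]
gripper_width: 0.393
gripper_force: 0.0
```

step_arm:
  targets: "0 0 0 0;0 0 0 0;0 0 0 0;0 0 0 0;0 0 0 0;0 0 0 0"
  claw: 0.6

```text
time_s: 15.92
tcp_pos: [0.4301, 0.2991, 0.0294]
ee_rot: [[0.577, -0.817, 0.002], [-0.817, -0.577, 0.002], [-0.0, -0.002, -1.0]]
wrist_force: [-0.2, 0.7, 4.9]
gripper_width: 0.159
gripper_force: 30.0
```

step_arm:
  targets: "0 0 -2 0;0 0 -4 0;0 0 -4 0;0 0 -1.5 0;0 0 0 0;0 0 0 0;0 0 0 0"

```text
time_s: 16.5
tcp_pos: [0.4283, 0.2972, 0.1417]
ee_rot: [[0.576, -0.818, -0.003], [-0.818, -0.576, -0.002], [0.0, 0.004, -1.0]]
wrist_force: [-0.8, -0.5, -1.7]
gripper_width: 0.16
gripper_force: 3.0
```

Run:
```python
from h import *
cap('top','t5.png');cap('side','s5.png');print(sense()['wrist_force'],sense()['gripper_width'])
go(.599,.2115,.135,35.2)
```

```text
[-0.01648502  0.64633704 -1.74276379] 0.1569706312468849
turn -0.0 x 16.83 y -8.99 z 0.64
```

step_arm:
  targets: "0 0 0 0;0 0 0 0;0 0 0 0;0 0 0 0;0 0 0 0;0 0 0 0;0 0 0 0;0 0 0 0"

```text
time_s: 17.27
tcp_pos: [0.4295, 0.2983, 0.1435]
ee_rot: [[0.576, -0.817, 0.0], [-0.817, -0.576, 0.0], [-0.0, -0.0, -1.0]]
wrist_force: [0.4, -0.1, -0.4]
gripper_width: 0.16
gripper_force: 30.0
```

Run:
```python
from h import *
f=cap('side')['frame'];t=cap('top')['frame'];print(sense()['wrist_force'],sense()['gripper_force'],sense()['tcp_pos'])
a=cv2.resize(f[170:380,180:390],(500,500),interpolation=cv2.INTER_CUBIC)
cv2.imwrite('pics/s6.png',a)
```

```text
[-0.1410227  -0.45280513 -0.48112955] 29.999880369286984 [0.42948934 0.29830536 0.14349689]
```

View pics/s6.png

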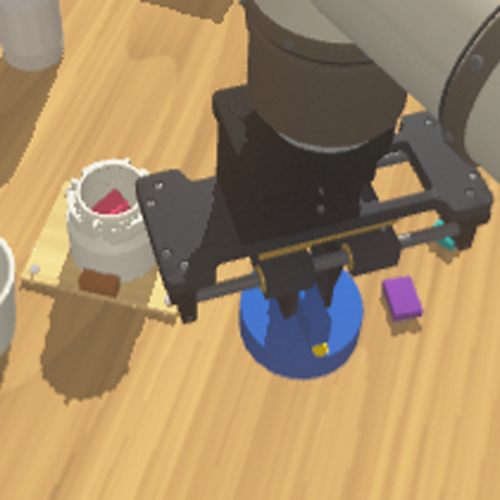

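Run:
```python
from h import *
import pickle
c2=pickle.load(open('c2.pkl','rb'))
for z in (.139,.12,.1,.07,.0248):
    P=np.array([proj(c2,[.4295+.0395*np.cos(a),.298+.0395*np.sin(a),z]) for a in np.linspace(0,6.28,73)]);P=(P-[180,170])*500/210
    print(z,P.min(0).round(),P.max(0).round())
```

```text
0.139 [239. 248.] [362. 357.]
0.12 [238. 264.] [359. 372.]
0.1 [237. 281.] [356. 388.]
0.07 [236. 304.] [352. 410.]
0.0248 [235. 337.] [345. 440.]
```

step_arm:
  targets: "2.8 -1.5 0 0;2.8 -1.5 0 0;2.8 -1.5 0 0;2.8 -1.5 0 0;2.8 -1.5 0 0;2.8 -1.4 0 0;0 0 0 0;0 0 0 0;0 0 0 0;0 0 0 0"

```text
time_s: 18.2
tcp_pos: [0.5982, 0.2127, 0.1434]
ee_rot: [[0.577, -0.817, -0.001], [-0.817, -0.577, -0.0], [-0.0, 0.001, -1.0]]
wrist_force: [-0.2, 0.0, -1.4]
gripper_width: 0.155
gripper_force: 30.0
```

Run:
```python
from h import *
f=cap('side');t=cap('top');s=sense();print(s['wrist_force'],s['gripper_force'],s['tcp_pos'])
go(.599,.2115,.11,35.2)
out=np.zeros((500,800,3),np.uint8)
out[:400,:400]=cv2.resize(f['frame'][190:310,170:290],(400,400),interpolation=cv2.INTER_CUBIC)
out[:400,400:]=cv2.resize(t['frame'][140:260,150:270],(400,400),interpolation=cv2.INTER_CUBIC)
cv2.imwrite('pics/s7.png',out)
```

```text
[ 0.24647993  0.04897695 -0.8416005 ] 29.999886299483478 [0.59822498 0.21304246 0.14372966]
turn 0.1 x 0.17 y 0.03 z 3.37
```

View pics/s7.png

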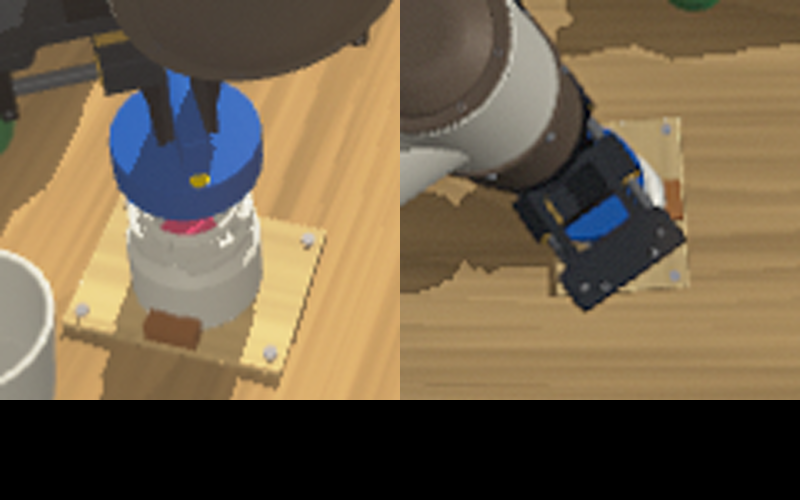

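Run:
```python
from h import *
import pickle
c2=pickle.load(open('c2.pkl','rb'))
f=lambda P:(proj(c2,P)-[170,190])*400/120
def ext(X,Y,z,r):
    P=np.array([f([X+r*np.cos(a),Y+r*np.sin(a),z]) for a in np.linspace(0,6.28,73)]);return P.min(0).round(1),P.max(0).round(1)
print('lid plate',ext(.5982,.213,.139,.0395),'foot',ext(.5982,.213,.114,.0395))
for z in(.006,.02,.045): print('body',z,ext(.599,.2115,z,.038))
for d in((.001,0),(0,.001)): print(f([.599+d[0],.2115+d[1],.02])-f([.599,.2115,.02]))
```

```text
lid plate (array([106.5,  71.6]), array([259.6, 188.2])) foot (array([111.5, 102.3]), array([261. , 218.4]))
body 0.006 (array([132.9, 220.2]), array([263.5, 329. ]))
body 0.02 (array([130.6, 206. ]), array([262.8, 315.2]))
body 0.045 (array([126.5, 180. ]), array([261.6, 289.8]))
[-1.60660039 -0.45547899]
[-0.66253245  1.36231792]
```

step_arm:
  targets: "0.2 -0.1 1 0;0 0 1 0;0 0 1 0;0 0 0.3 0;0 0 0 0;0 0 0.2 0;0 0 0.2 0;0 0 0.1 0;0 0 0 0"

```text
time_s: 19.05
tcp_pos: [0.6011, 0.2113, 0.1054]
ee_rot: [[0.576, -0.817, 0.0], [-0.817, -0.576, 0.0], [-0.0, -0.0, -1.0]]
wrist_force: [0.5, -0.6, -0.8]
gripper_width: 0.158
gripper_force: 30.0
```

step_arm:
  targets: "0 0 0.1 0;0 0 0.1 0;0 0 0.1 0;0 0 0.1 0;0 0 0 0;0 0 0 0"

```text
time_s: 19.55
tcp_pos: [0.601, 0.2112, 0.1014]
ee_rot: [[0.576, -0.817, -0.0], [-0.817, -0.576, -0.0], [-0.0, 0.0, -1.0]]
wrist_force: [0.1, 0.5, 0.2]
gripper_width: 0.159
gripper_force: 30.0
```

step_arm:
  targets: "0 0 0 0;0 0 0 0;0 0 0.2 0;0 0 0 0;0 0 0 -3;0 0 0 -3;0 0 0 -3;0 0 0 -3;0 0 0 -3;0 0 0 -3;0 0 0 -3;0 0 0 -3"
  claw: 1.8

```text
time_s: 20.55
tcp_pos: [0.6011, 0.2113, 0.0995]
ee_rot: [[0.86, -0.51, 0.0], [-0.51, -0.86, 0.0], [0.0, -0.0, -1.0]]
wrist_force: [-0.4, 0.2, 0.1]
gripper_width: 0.21
gripper_force: 0.7
```

step_arm:
  targets: "0 0 0 -3;0 0 0 -3;0 0 0 -3;0 0 0 -3;0 0 0 -3;0 0 0 -3;0 0 0 -3;0 0 0 -3"

```text
time_s: 21.22
tcp_pos: [0.6012, 0.2114, 0.0995]
ee_rot: [[0.993, -0.116, 0.0], [-0.116, -0.993, 0.0], [0.0, -0.0, -1.0]]
wrist_force: [0.6, 0.6, 0.7]
gripper_width: 0.202
gripper_force: 0.3
```

Run:
```python
from h import *
f=cap('side');t=cap('top');s=sense();print(s['wrist_force'],s['moment'],s['tcp_pos'],s['joints'][5])
out=np.zeros((400,800,3),np.uint8)
out[:400,:400]=cv2.resize(f['frame'][190:310,170:290],(400,400),interpolation=cv2.INTER_CUBIC)
out[:400,400:]=cv2.resize(t['frame'][140:260,150:270],(400,400),interpolation=cv2.INTER_CUBIC)
cv2.imwrite('pics/s8.png',out)
```

```text
[-0.00347485  0.00585337 -0.22514959] [-0.02218083  0.03475313 -0.03994574] [0.60120444 0.21141079 0.09954698] 49.29760939985769
```

View pics/s8.png

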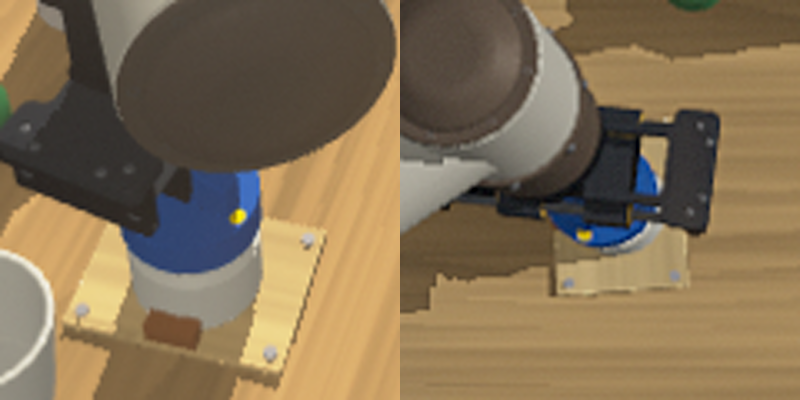

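```bash
cat >> h.py <<'E'
def lidz(cc):
    """fit lid foot height from lower outline in side view"""
    hsv=cv2.cvtColor(cc['frame'],cv2.COLOR_BGR2HSV);m=cv2.inRange(hsv,(105,120,30),(125,255,255))[190:310,170:290]
    us=np.arange(28,70);vs=np.array([np.max(np.nonzero(m[:,u])[0],initial=0) for u in us])+190.5
    us=us+170
    best=[]
    for z in np.arange(.054,.076,.0005):
        P=np.array([proj(cc,[.5995+.0395*np.cos(a),.2115+.0395*np.sin(a),z]) for a in np.linspace(0,2*np.pi,181)])
        low=P[P[:,1]>P[:,1].mean()];low=low[np.argsort(low[:,0])]
        sel=(us>210)&(us<238)
        best.append((np.median(np.abs(np.interp(us[sel],low[:,0],low[:,1])-vs[sel])),round(z,4)))
    return sorted(best)[:3]
E
python3 - <<'E'
from h import *
print(lidz(cap('side')))
E
```

```text
[(np.float64(0.23459501623051437), np.float64(0.0635)), (np.float64(0.2410549010259615), np.float64(0.064)), (np.float64(0.2716374820140004), np.float64(0.0645))]
```

step_arm:
  targets: "0 0 0.4 0;0 0 0.4 0;0 0 0 5;0 0 0 5;0 0 0 5;0 0 0 5;0 0 0 4;0 0 0 4;0 0 0 4;0 0 0 4;0 0 0 4;0 0 0 4"

```text
time_s: 22.37
tcp_pos: [0.6005, 0.211, 0.0906]
ee_rot: [[0.629, -0.778, -0.001], [-0.778, -0.629, -0.001], [-0.0, 0.002, -1.0]]
wrist_force: [-1.0, -0.2, -0.0]
gripper_width: 0.207
gripper_force: 0.4
```

step_arm:
  targets: "0 0 0.1 4;0 0 0.1 4;0 0 0.1 4;0 0 0.1 4;0 0 0 4;0 0 0 4;0 0 0 0"

```text
time_s: 22.95
tcp_pos: [0.6012, 0.2113, 0.0875]
ee_rot: [[0.261, -0.965, 0.0], [-0.965, -0.261, 0.0], [0.0, -0.0, -1.0]]
wrist_force: [0.6, 0.1, 0.4]
gripper_width: 0.208
gripper_force: 0.2
```

Run:
```python
from h import *
print(lidz(cap('side')));s=sense();print(s['wrist_force'],s['moment'],s['joints'][5])
```

```text
[(np.float64(0.3062003322004898), np.float64(0.061)), (np.float64(0.31108845299871746), np.float64(0.0615)), (np.float64(0.3207948624135497), np.float64(0.0605))]
[0.20337446 1.29024059 1.10886005] [ 0.06834437 -0.0556135  -0.01124677] -18.637528786202296
```

step_arm:
  targets: "0 0 0 4;0 0 0 4;0 0 0 4;0 0 0.1 4;0 0 0.1 4;0 0 0 4;0 0 0 4;0 0 0 4;0 0 0 3;0 0 0 3;0 0 0 0"

```text
time_s: 23.92
tcp_pos: [0.6003, 0.211, 0.0862]
ee_rot: [[-0.381, -0.925, -0.001], [-0.925, 0.381, -0.003], [0.003, 0.0, -1.0]]
wrist_force: [-3.1, 0.7, 6.4]
gripper_width: 0.236
gripper_force: 45.8
```

Run:
```python
from h import *
print(lidz(cap('side')));s=sense();print(s['wrist_force'],s['moment'],s['joints'][5],s['effort'][5])
```

```text
[(np.float64(0.1681281595978703), np.float64(0.0605)), (np.float64(0.25108213729350837), np.float64(0.06)), (np.float64(0.2697811906985521), np.float64(0.061))]
[-4.12593477  0.37899855  5.54140293] [-0.0992794   1.09622454  1.49156793] -56.3342056627616 -1.5618497505784035
```

step_arm:
  targets: "0 0 0 -5;0 0 0 -5;0 0 0 -5;0 0 0 -5;0 0 0 0;0 0 0 0"

```text
time_s: 24.47
tcp_pos: [0.6006, 0.211, 0.0849]
ee_rot: [[-0.05, -0.999, -0.001], [-0.999, 0.05, -0.001], [0.001, 0.001, -1.0]]
wrist_force: [0.1, 0.0, -0.3]
gripper_width: 0.206
gripper_force: 0.0
```

Run:
```python
from h import *
f=cap('side');print(lidz(f));s=sense();print(s['wrist_force'],s['moment'],s['joints'][5],s['effort'][5])
out=np.zeros((400,800,3),np.uint8)
out[:400,:400]=cv2.resize(f['frame'][210:290,200:280],(400,400),interpolation=cv2.INTER_CUBIC)
out[:400,400:]=cv2.resize(cap('top')['frame'][140:260,150:270],(400,400),interpolation=cv2.INTER_CUBIC)
cv2.imwrite('pics/s9.png',out)
```

```text
[(np.float64(0.1681281595978703), np.float64(0.0605)), (np.float64(0.25108213729350837), np.float64(0.06)), (np.float64(0.2697811906985521), np.float64(0.061))]
[ 0.57956006 -0.11832368  0.70641185] [ 0.02614506  0.09382273 -0.05356291] -36.77624621870401 0.0137808415456675
```

View pics/s9.png

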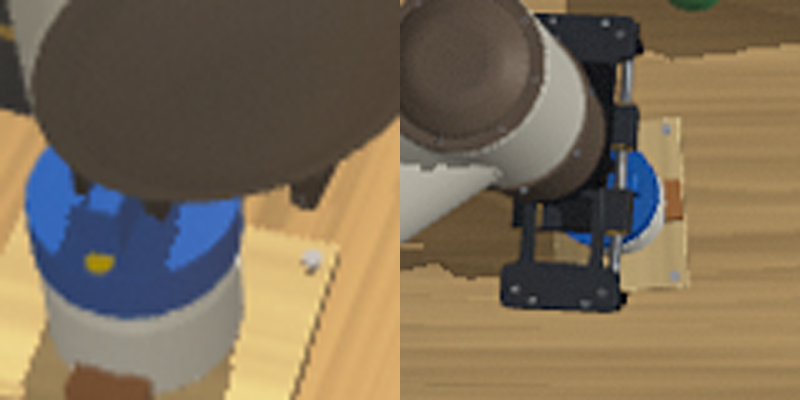

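step_arm:
  targets: "0 0 0.1 0;0 0 0 0;0 0 0 0;0 0 0 0"

```text
time_s: 24.9
tcp_pos: [0.601, 0.2113, 0.0844]
ee_rot: [[-0.049, -0.999, -0.0], [-0.999, 0.049, -0.0], [0.0, 0.0, -1.0]]
wrist_force: [0.8, 0.8, 0.3]
gripper_width: 0.206
gripper_force: 0.0
```

step_arm:
  targets: "0 0 0.1 0;0 0 0 0;0 0 0 0;0 0 0 0"

```text
time_s: 25.23
tcp_pos: [0.6011, 0.2113, 0.0835]
ee_rot: [[-0.049, -0.999, 0.0], [-0.999, 0.049, 0.0], [-0.0, -0.0, -1.0]]
wrist_force: [-0.9, 0.5, -0.0]
gripper_width: 0.206
gripper_force: 0.1
```

step_arm:
  targets: "0 0 0.1 0;0 0 0 0;0 0 0 0;0 0 0 0"

```text
time_s: 25.57
tcp_pos: [0.6011, 0.2113, 0.0834]
ee_rot: [[-0.049, -0.999, 0.001], [-0.999, 0.049, 0.0], [-0.0, -0.001, -1.0]]
wrist_force: [-2.0, -0.9, 5.8]
gripper_width: 0.209
gripper_force: 2.7
```

step_arm:
  targets: "0 0 -0.4 0;0 0 -1 0;0 0 -3 0;0 0 -4 0;0 0 -4 0;0 0 0 0;0 0 0 0"
  claw: 2.6

```text
time_s: 26.15
tcp_pos: [0.6025, 0.2121, 0.2105]
ee_rot: [[-0.049, -0.999, 0.007], [-0.999, 0.049, 0.004], [-0.004, -0.007, -1.0]]
wrist_force: [0.1, -1.0, -0.3]
gripper_width: 0.295
gripper_force: 0.0
```

Run:
```python
from h import *
f=cap('side');print(lidz(f));c=cap('top','t10.png')
out=np.zeros((550,800,3),np.uint8)
out[:,:550]=cv2.resize(c['frame'][180:290,355:465],(550,550),interpolation=cv2.INTER_CUBIC)
out[:250,550:]=cv2.resize(f['frame'][210:290,200:280],(250,250),interpolation=cv2.INTER_CUBIC)
cv2.imwrite('pics/t11.png',out);print(np.round(sense()['joints'],1),sense()['tcp_pos'])
```

```text
[(np.float64(0.20025400379466873), np.float64(0.0605)), (np.float64(0.25183479322350877), np.float64(0.06)), (np.float64(0.3039510947529038), np.float64(0.061))]
[ 33.9  23.8   0.8  -0.  -67.1 -36.7] [0.60047518 0.21112321 0.20614151]
```

View pics/t11.png

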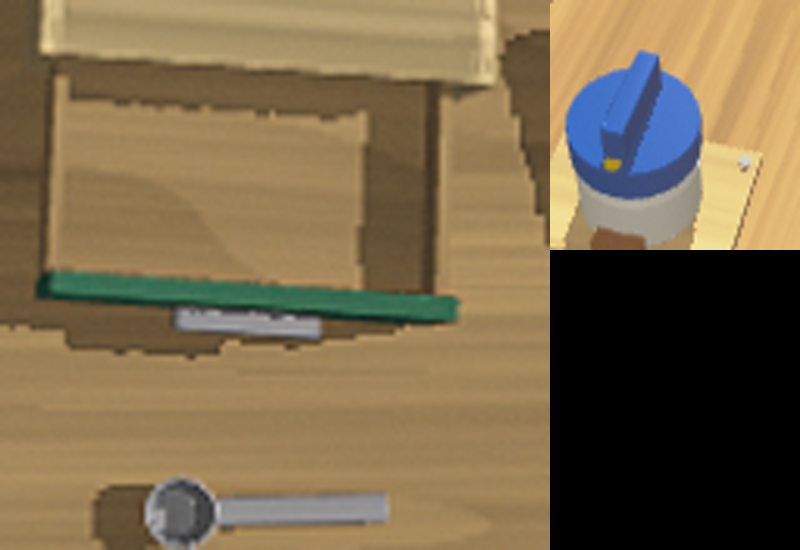

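Run:
```python
from h import *
go(.3966,-.2572,.08,0.9)
```

```text
turn -3.7 x 46.51 y 21.12 z 12.61
```

step_arm:
  targets: "0 0 0 -3.7;3.6 1.6 0 0;3.6 1.6 0 0;3.6 1.6 0 0;3.6 1.6 0 0;3.6 1.6 0 0;3.6 1.6 0 0;3.6 1.6 0 0;3.6 1.6 0 0;3.6 1.6 0 0;3.6 1.6 0 0;3.6 1.6 0 0"
  claw: 3.4

```text
time_s: 27.25
tcp_pos: [0.4291, -0.1888, 0.2051]
ee_rot: [[0.016, -1.0, -0.003], [-1.0, -0.016, 0.0], [-0.001, 0.003, -1.0]]
wrist_force: [1.2, -0.3, 0.7]
gripper_width: 0.389
gripper_force: 0.0
```

step_arm:
  targets: "3.5 1.7 2 0;3.4 1.8 3 0;0 0 3.5 0;0 0 3 0;0 0 1 0;0 0 0 0;0 0 0 0;0 0 0 0"

```text
time_s: 27.92
tcp_pos: [0.4012, -0.2504, 0.0872]
ee_rot: [[0.016, -1.0, 0.001], [-1.0, -0.016, -0.0], [0.0, -0.001, -1.0]]
wrist_force: [-0.3, 0.0, 0.1]
gripper_width: 0.392
gripper_force: 0.0
```

Run:
```python
from h import *
go(.3966,-.2572,.003,0.9)
```

```text
turn 0.0 x 0.67 y 0.47 z 8.42
```

step_arm:
  targets: "0.7 0.5 2.5 0;0 0 3 0;0 0 2 0;0 0 0.9 0;0 0 0 0;0 0 0 0"

```text
time_s: 28.42
tcp_pos: [0.3969, -0.2575, 0.0036]
ee_rot: [[0.017, -1.0, 0.001], [-1.0, -0.017, -0.001], [0.001, -0.001, -1.0]]
wrist_force: [-0.2, -0.5, -0.3]
gripper_width: 0.387
gripper_force: 0.0
```

step_arm:
  targets: "0 0 0 0;0 0 0 0;0 0 0 0;0 0 0 0;0 0 0 0;0 0 0 0;0 0 -2 0;0 0 -3 0;0 0 -3 0;0 0 -3 0;0 0 0 0;0 0 0 0"
  claw: 0.6

```text
time_s: 29.42
tcp_pos: [0.3966, -0.2575, 0.1143]
ee_rot: [[0.015, -1.0, 0.004], [-1.0, -0.015, -0.001], [0.001, -0.004, -1.0]]
wrist_force: [0.1, 0.6, -1.4]
gripper_width: 0.158
gripper_force: 30.0
```

Run:
```python
from h import *
import pickle
c=cap('top');f=cap('side')['frame']
hsv=cv2.cvtColor(c['frame'],cv2.COLOR_BGR2HSV)
m=cv2.inRange(hsv,(65,100,30),(90,255,255))[:,350:460]
k=max(cv2.findContours(m,0,1)[0],key=cv2.contourArea);print('green panel',cv2.minAreaRect(k))
go(.5457,-.2475,.114,-3.9)
cv2.imwrite('pics/s12.png',cv2.resize(f[90:270,280:460],(500,500),interpolation=cv2.INTER_CUBIC))
```

```text
green panel ((37.463401794433594, 238.10386657714844), (50.96708297729492, 4.809356689453125), 3.4682295322418213)
turn 4.8 x -1.97 y -14.99 z -0.21
```

View pics/s12.png

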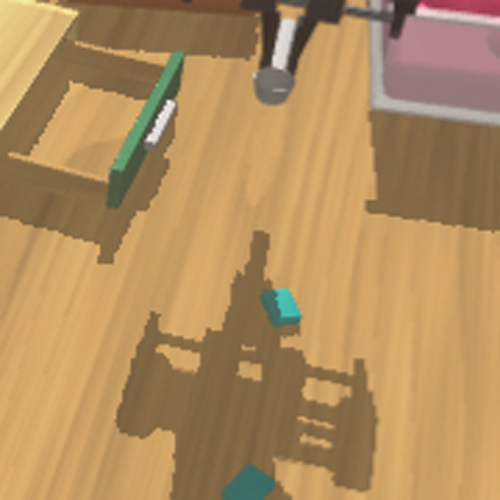

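step_arm:
  targets: "0 0 0 4.8;-0.5 -3.8 0 0;-0.5 -3.8 0 0;-0.5 -3.8 0 0;-0.5 -3.6 0 0;0 0 0 0;0 0 0 0;0 0 0 0;0 0 2 0;0 0 2 0;0 0 0 0;0 0 0 0"

```text
time_s: 30.52
tcp_pos: [0.5446, -0.2477, 0.0717]
ee_rot: [[-0.069, -0.998, -0.004], [-0.998, 0.069, 0.001], [-0.0, 0.004, -1.0]]
wrist_force: [-0.7, -0.8, 0.3]
gripper_width: 0.157
gripper_force: 30.0
```

Run:
```python
from h import *
f=cap('side')['frame']
go(.5457,-.2475,.0145,-3.9)
cv2.imwrite('pics/s13.png',cv2.resize(f[90:210,260:380],(500,500),interpolation=cv2.INTER_CUBIC))
```

```text
turn -0.0 x -0.05 y 0.03 z 5.86
```

View pics/s13.png

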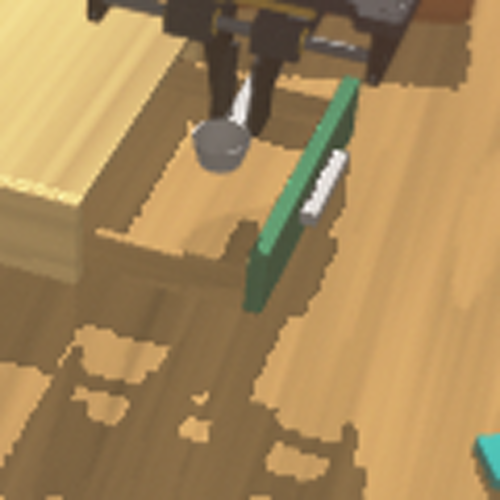

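Clear of roof and panel; lower and release.

step_arm:
  targets: "0 0 2 0;0 0 1.5 0;0 0 1 0;0 0 0.7 0;0 0 0.3 0;0 0 0.2 0;0 0 0 0;0 0 0 0"

```text
time_s: 31.23
tcp_pos: [0.5473, -0.2478, 0.0165]
ee_rot: [[-0.068, -0.998, 0.001], [-0.998, 0.068, -0.0], [0.0, -0.001, -1.0]]
wrist_force: [0.0, 0.1, -0.1]
gripper_width: 0.156
gripper_force: 30.0
```

step_arm:
  targets: "0 0 0.2 0;0 0 0 0;0 0 0 0"

```text
time_s: 31.48
tcp_pos: [0.5469, -0.2477, 0.014]
ee_rot: [[-0.068, -0.998, 0.0], [-0.998, 0.068, -0.0], [0.0, -0.0, -1.0]]
wrist_force: [0.4, -0.8, -1.1]
gripper_width: 0.153
gripper_force: 30.0
```

step_arm:
  targets: "0 0 0 0;0 0 0 0;0 0 0 0;0 0 -2 0;0 0 -3 0;0 0 -3 0;0 0 -3 0;0 0 0 0;0 0 0 0;0 0 0 0"
  claw: 2.6

```text
time_s: 32.32
tcp_pos: [0.5463, -0.2474, 0.1235]
ee_rot: [[-0.068, -0.998, -0.0], [-0.998, 0.068, 0.001], [-0.001, 0.001, -1.0]]
wrist_force: [-0.3, -0.2, -1.2]
gripper_width: 0.3
gripper_force: 0.0
```

Run:
```python
from h import *
f=cap('side')['frame'];t=cap('top')['frame']
go(.440,-.2444,.02,-3.9)
o=np.hstack([cv2.resize(f[90:210,260:380],(400,400),interpolation=cv2.INTER_CUBIC),cv2.resize(t[170:280,355:465],(400,400),interpolation=cv2.INTER_CUBIC)])
cv2.imwrite('pics/s14.png',o)
```

```text
turn -0.0 x 0.42 y 10.58 z 10.23
```

View pics/s14.png

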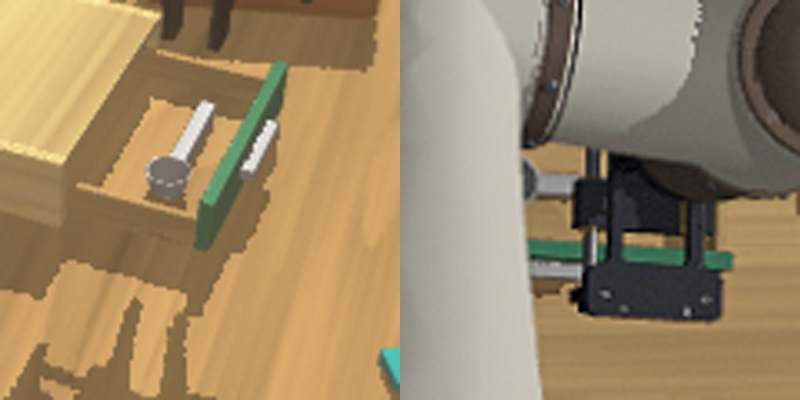

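step_arm:
  targets: "0.1 3.6 0 0;0.1 3.6 0 0;0.2 3.4 0 0;0 0 0 0;0 0 3.5 0;0 0 3.5 0;0 0 2 0;0 0 1 0;0 0 0 0;0 0 0 0"
  claw: 0

```text
time_s: 33.25
tcp_pos: [0.441, -0.2445, 0.0235]
ee_rot: [[-0.068, -0.998, -0.001], [-0.998, 0.068, -0.0], [0.0, 0.001, -1.0]]
wrist_force: [-0.1, -0.4, -0.1]
gripper_width: 0.005
gripper_force: 0.0
```

step_arm:
  targets: "0 -1 0 0;0 -1 0 0;0 -1 0 0;0 -1 0 0;0 -1 0 0;0 -1 0 0;0 -1 0 0;0 -1 0 0"

```text
time_s: 33.92
tcp_pos: [0.5216, -0.2499, 0.0237]
ee_rot: [[-0.068, -0.998, -0.0], [-0.998, 0.068, -0.0], [0.0, 0.0, -1.0]]
wrist_force: [-1.5, 0.0, 0.7]
gripper_width: 0.007
gripper_force: 0.5
```

step_arm:
  targets: "0 -1 0 0;0 -1 0 0;0 -1 0 0;0 -0.7 0 0;0 -0.4 0 0;0 0 0 0;0 0 0 0"

```text
time_s: 34.5
tcp_pos: [0.5617, -0.2525, 0.0237]
ee_rot: [[-0.068, -0.998, 0.0], [-0.998, 0.068, 0.0], [-0.0, -0.0, -1.0]]
wrist_force: [0.2, 0.1, -0.1]
gripper_width: 0.004
gripper_force: 0.0
```

step_arm:
  targets: "0 -0.2 0 0;0 -0.2 0 0;0 -0.2 0 0;0 -0.2 0 0;0 0 0 0;0 0 0 0"

```text
time_s: 35.0
tcp_pos: [0.5698, -0.2533, 0.0238]
ee_rot: [[-0.068, -0.998, 0.001], [-0.998, 0.068, -0.0], [0.0, -0.001, -1.0]]
wrist_force: [0.5, 0.5, 1.1]
gripper_width: 0.006
gripper_force: 0.0
```

step_arm:
  targets: "0 -0.2 0 0;0 -0.2 0 0;0 -0.2 0 0;0 0 0 0;0 0 0 0"

```text
time_s: 35.42
tcp_pos: [0.5758, -0.2537, 0.0238]
ee_rot: [[-0.068, -0.998, 0.001], [-0.998, 0.068, -0.0], [0.0, -0.001, -1.0]]
wrist_force: [0.9, -0.6, 0.1]
gripper_width: 0.006
gripper_force: 0.1
```

step_arm:
  targets: "0 -0.2 0 0;0 -0.2 0 0;0 0 0 0;0 0 0 0"

```text
time_s: 35.75
tcp_pos: [0.5794, -0.2539, 0.0236]
ee_rot: [[-0.068, -0.998, 0.0], [-0.998, 0.068, 0.0], [-0.0, 0.0, -1.0]]
wrist_force: [-0.6, -0.4, 0.6]
gripper_width: 0.007
gripper_force: 0.9
```

Run:
```python
from h import *
for n in('side',):
    c=cap(n);hsv=cv2.cvtColor(c['frame'],cv2.COLOR_BGR2HSV)
    m=cv2.inRange(hsv,(55,80,20),(80,255,255))
    for k in cv2.findContours(m,0,1)[0]:
        if cv2.contourArea(k)>40: print(n,cv2.boundingRect(k),cv2.contourArea(k),np.round(cv2.boxPoints(cv2.minAreaRect(k))).tolist())
ux=np.array([.9977,-.068]);uy=np.array([.068,.9977]);m0=np.array([.4935,-.248])
for d in(0,.09,.1,.106):
    print(d,[np.round(proj(c,[*(m0+d*ux+s*.099*uy),z])).tolist() for s in(1,-1) for z in(.05,.01)])
```

```text
side (146, 216, 26, 24) 285.5 [[145.0, 223.0], [170.0, 216.0], [176.0, 235.0], [151.0, 242.0]]
0 [[324.0, 153.0], [323.0, 165.0], [346.0, 109.0], [344.0, 121.0]]
0.09 [[289.0, 144.0], [288.0, 156.0], [315.0, 102.0], [313.0, 114.0]]
0.1 [[285.0, 143.0], [285.0, 155.0], [311.0, 101.0], [310.0, 113.0]]
0.106 [[283.0, 142.0], [283.0, 154.0], [309.0, 100.0], [308.0, 113.0]]
```

Run:
```python
from h import *
for n in('side','top'):
    c=cap(n);hsv=cv2.cvtColor(c['frame'],cv2.COLOR_BGR2HSV)
    m=cv2.inRange(hsv,(60,70,15),(92,255,255))
    for k in cv2.findContours(m,0,1)[0]:
        if cv2.contourArea(k)>15: print(n,cv2.boundingRect(k),cv2.contourArea(k),np.round(cv2.boxPoints(cv2.minAreaRect(k))).tolist())
    ux=np.array([.9977,-.068]);uy=np.array([.068,.9977]);m0=np.array([.4935,-.248])
    for d in (0,.09,.1,.106): print(d,[np.round(proj(c,[*(m0+d*ux+s*.099*uy),.05])).tolist() for s in(1,-1)])
```

```text
side (361, 257, 18, 18) 169.0 [[359.0, 267.0], [371.0, 256.0], [379.0, 264.0], [368.0, 276.0]]
side (375, 194, 13, 13) 103.0 [[374.0, 196.0], [382.0, 192.0], [388.0, 204.0], [380.0, 208.0]]
0 [[324.0, 153.0], [346.0, 109.0]]
0.09 [[289.0, 144.0], [315.0, 102.0]]
0.1 [[285.0, 143.0], [311.0, 101.0]]
0.106 [[283.0, 142.0], [309.0, 100.0]]
top (248, 299, 16, 14) 115.5 [[247.0, 307.0], [252.0, 298.0], [264.0, 304.0], [259.0, 313.0]]
top (30, 158, 78, 92) 3955.0 [[26.0, 181.0], [77.0, 157.0], [110.0, 225.0], [59.0, 250.0]]
top (236, 128, 13, 15) 55.0 [[234.0, 140.0], [247.0, 128.0], [252.0, 133.0], [239.0, 145.0]]
0 [[363.0, 238.0], [445.0, 243.0]]
0.09 [[364.0, 201.0], [446.0, 206.0]]
0.1 [[365.0, 197.0], [446.0, 202.0]]
0.106 [[365.0, 194.0], [446.0, 199.0]]
```

step_arm:
  targets: "0 -0.2 0 0;0 -0.2 0 0;0 0 0 0;0 0 0 0"

```text
time_s: 36.23
tcp_pos: [0.585, -0.2543, 0.0241]
ee_rot: [[-0.068, -0.998, 0.003], [-0.998, 0.068, -0.001], [0.0, -0.003, -1.0]]
wrist_force: [0.4, -0.6, 0.6]
gripper_width: 0.009
gripper_force: 0.0
```

step_arm:
  targets: "0 -0.2 0 0;0 -0.2 0 0;0 0 0 0;0 0 0 0"

```text
time_s: 36.57
tcp_pos: [0.5868, -0.2543, 0.0237]
ee_rot: [[-0.068, -0.998, -0.001], [-0.998, 0.068, 0.0], [-0.0, 0.001, -1.0]]
wrist_force: [-3.8, -0.5, 2.5]
gripper_width: 0.006
gripper_force: 1.6
```

step_arm:
  targets: "0 -0.2 0 0;0 0 0 0;0 0 0 0"

```text
time_s: 36.82
tcp_pos: [0.5869, -0.2542, 0.0234]
ee_rot: [[-0.069, -0.998, -0.006], [-0.998, 0.069, 0.001], [-0.001, 0.006, -1.0]]
wrist_force: [-6.6, 0.7, 3.6]
gripper_width: 0.004
gripper_force: 3.3
```

step_arm:
  targets: "0 -0.2 0 0;0 0 0 0;0 0 0 0"

```text
time_s: 37.07
tcp_pos: [0.5869, -0.2543, 0.0233]
ee_rot: [[-0.069, -0.998, -0.01], [-0.998, 0.069, 0.002], [-0.001, 0.01, -1.0]]
wrist_force: [-10.3, 0.8, 7.1]
gripper_width: 0.006
gripper_force: 5.1
```

step_arm:
  targets: "0 -0.3 0 0;0 0 0 0;0 0.8 0 0;0 1 0 0;0 3 0 0;0 3 0 0;0 0 -3 0;0 0 -4 0;0 0 -4 0;0 0 -4 0;0 4 0 0;0 0 0 0"

```text
time_s: 38.07
tcp_pos: [0.4736, -0.2461, 0.1762]
ee_rot: [[-0.069, -0.998, 0.004], [-0.998, 0.069, 0.001], [-0.001, -0.004, -1.0]]
wrist_force: [-1.6, 1.0, -1.7]
gripper_width: 0.005
gripper_force: 0.0
```

step_arm:
  targets: "4 0 0 0;4 0 0 0;4 0 0 0;4 0 0 0;4 0 0 0;0 0 0 0;0 0 0 0;0 0 0 0"

```text
time_s: 38.73
tcp_pos: [0.4635, -0.4467, 0.1735]
ee_rot: [[-0.069, -0.998, 0.001], [-0.998, 0.069, -0.0], [0.0, -0.001, -1.0]]
wrist_force: [-0.3, 0.4, -0.3]
gripper_width: 0.006
gripper_force: 0.0
```

Run:
```python
from h import *
print(sense()['tcp_pos'],sense()['wrist_force'])
ux=np.array([.9977,-.068]);uy=np.array([.068,.9977]);m0=np.array([.4935,-.248])
for n in('side','top'):
    c=cap(n);hsv=cv2.cvtColor(c['frame'],cv2.COLOR_BGR2HSV)
    m=cv2.inRange(hsv,(60,70,15),(92,255,255))
    for k in cv2.findContours(m,0,1)[0]:
        if cv2.contourArea(k)>15: print(n,cv2.boundingRect(k),cv2.contourArea(k),np.round(cv2.boxPoints(cv2.minAreaRect(k))).tolist())
    for d in (0,.09,.1,.106): print(d,[np.round(proj(c,[*(m0+d*ux+s*.099*uy),.05])).tolist() for s in(1,-1)])
    if n=='side': print(lidz(c))
    p=cv2.inRange(hsv,(160,90,60),(179,255,255));print([cv2.boundingRect(k) for k in cv2.findContours(p,0,1)[0] if 10<cv2.contourArea(k)<500])
```

```text
[ 0.46346702 -0.44670082  0.173517  ] [-0.27507474  0.3896963  -0.30345214]
side (360, 258, 19, 17) 163.0 [[359.0, 268.0], [370.0, 256.0], [379.0, 263.0], [369.0, 275.0]]
side (374, 194, 14, 13) 105.5 [[373.0, 196.0], [383.0, 192.0], [388.0, 205.0], [379.0, 209.0]]
0 [[324.0, 153.0], [346.0, 109.0]]
0.09 [[289.0, 144.0], [315.0, 102.0]]
0.1 [[285.0, 143.0], [311.0, 101.0]]
0.106 [[283.0, 142.0], [309.0, 100.0]]
[(np.float64(0.20025400379466873), np.float64(0.0605)), (np.float64(0.25183479322350877), np.float64(0.06)), (np.float64(0.3039510947529038), np.float64(0.061))]
[]
top (248, 299, 16, 14) 114.0 [[247.0, 307.0], [251.0, 298.0], [264.0, 304.0], [260.0, 313.0]]
top (326, 297, 15, 14) 103.0 [[325.0, 302.0], [336.0, 296.0], [341.0, 304.0], [330.0, 310.0]]
top (412, 195, 34, 4) 31.5 [[412.0, 197.0], [412.0, 194.0], [445.0, 197.0], [445.0, 199.0]]
top (365, 192, 28, 4) 38.5 [[365.0, 193.0], [365.0, 191.0], [392.0, 193.0], [392.0, 195.0]]
top (30, 158, 78, 92) 3953.0 [[26.0, 181.0], [77.0, 157.0], [110.0, 225.0], [59.0, 250.0]]
top (236, 128, 13, 15) 56.0 [[234.0, 140.0], [247.0, 128.0], [252.0, 133.0], [239.0, 145.0]]
0 [[363.0, 238.0], [445.0, 243.0]]
0.09 [[364.0, 201.0], [446.0, 206.0]]
0.1 [[365.0, 197.0], [446.0, 202.0]]
0.106 [[365.0, 194.0], [446.0, 199.0]]
[(549, 172, 11, 7)]
```

```bash
python3 -c "
from station import r
print(r.finish_job())"
```

```text
the job is handed in; nothing more can be done
None
```

I handed the job in at about 39 s of simulated time: all three pink cakes are in the canister, the lid is screwed down to its stop, and the scoop lies flat in the drawer, which is pushed in to its stop. The finish call gave no verdict. A fingertip check on the lid put it about 0.4 mm above the ideal home height, within the limit. A rougher camera estimate read about 2 mm higher, just over the limit, and I trusted the fingertip check.

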